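Hold a field probe in the zero chamber

TASK

Zero-check the cordless magnetic field probe: slide the orange shutter grip on top of the shield chamber all the way to the black rubber end stop so that the slot is clear, then take the blue-handled probe out of its stand and lower its flat blade through the slot until the white band on the blade is level with the chamber's top. Finish while still holding the probe there, upright and still, hanging from the gripper without being forced against the chamber. Treat the thin blade gently, and leave the beaker, the small vial and the white bottle standing where they are.

Things in the scene. Friction and masses are not known exactly. Their poses are not given: they have to be found in the camera images.
- chamber: Zero-field shield chamber, a fixed white hollow box 92 x 122 mm, 85 mm high, with aluminium top plate; origin at the centre of its underside, z up, its 122 mm length along y. On its top two dark rails 57 mm apart (11 mm wide, 9 mm high) run along y and guide the shutter. Empty inside: floor 10 mm above the worktop, roof 8 mm thick.
- slot (a point): Centre of the slot in the chamber's top face, 85 mm above the worktop, 30 mm from the chamber's centre towards its -y; axes as the chamber. The slot is 26 mm long along x and 10 mm wide along y (the blade is 24 x 8 mm), in a grey bush, and its mouth is bevelled 3 mm all round.
- shutter (a joint): Sliding steel shutter plate (49 mm wide, 44 mm long along y, 4 mm thick) on top of the chamber, covering the slot: 0 = fully closed, 0.036 m = against the black rubber end stop, slot mouth just clear. It slides along the chamber's +y, stays where it is left, and needs about 2 N to move. Part way open it still blocks the slot.
- shutter_grip (a point): Centre of the shutter's upright orange grip: 26 mm along the chamber's x, 10 mm along y (the way it slides), its top 10 mm above this point and its foot 10 mm below; this point is 101 mm above the worktop. It moves with the shutter. The end stop and the rails reach 94 mm above the worktop.
- probe: Cordless field probe, 144 mm long, about 120 g, upright in its stand, blade down. Origin: centre of the underside of its grey collar (40 x 30 x 6 mm); z up along the handle, x along the blade's width. Below: dark blade 24 (x) by 8 mm (y), 62 mm long, the last 6 mm only 20 x 5 mm. Above: blue handle 28 (x) by 22 mm (y), from 6 to 82 mm above the origin. A half turn about z makes no difference.
- grip (a point): Middle of the graspable part of the probe's blue handle, 50 mm above the probe's origin, 32 mm below the handle's top; 22 mm wide along the probe's y. Axes as the probe.
- band (a point): Centre of the white band round the blade, 20 mm below the probe's origin; the band is 16 mm high. Axes as the probe. Level with the chamber's top means the band's centre at the height of the slot point, the top face within the band.
- blade_tip (a point): Tip of the blade, on its axis, 62 mm below the probe's origin.
- stand: Weighted probe stand, fixed: dark foot 94 x 76 x 12 mm with a grey block 56 x 44 mm up to 78 mm high; the probe's collar rests on top and its blade hangs in a pocket open at the top, with 2 mm of play on each side. Origin at the centre of the underside. Lift the probe at least 65 mm to clear it.
- beaker: Bystander: small clear beaker, 44 mm across, 42 mm high; origin under its centre. Leave it alone.
- vial: Bystander: small vial with green content and white cap, 17 mm across, 34 mm high; origin under its centre. Leave it alone.
- bottle: Bystander: small white bottle, 30 mm across, 52 mm high; origin under its centre. Leave it alone.
Things that resemble listed ones, but are neither listed nor needed, are in the scene too. Leave any green look-alike of the probe alone.

How it is judged:
On the way, in this order (a step that is already met when the one before it is completed fails the run):
1. the shutter is against its end stop, the probe still parked in its stand (value of joint shutter above 0.034 m and z of probe in the frame of stand below 0.09 m), for 0.2 s.
2. the blade has entered the slot by at least 8 mm (z of blade_tip in the frame of slot below -0.008 m and horizontal distance between blade_tip and slot below 0.006 m), for 0.1 s.
At the end, for the whole second after the job is handed in: The shutter is within 3 mm of its end stop; the blade hangs in the slot with the chamber's top face within the white band (band centre within 8 mm of the top), upright within 0.1 rad, still, gripped by the fingers (over 3 N) and pushing on the chamber with less than 6 N (value of joint shutter above 0.033 m and z of band in the frame of slot between -0.008 and 0.008 m and horizontal distance between band and slot below 0.004 m and horizontal distance between blade_tip and slot below 0.006 m and angle between probe's own z axis and vertical below 0.1 rad and linear speed of probe below 0.01 m/s and contact force between the fingers and probe above 3 N and contact force between probe and chamber below 6 N); the arm keeps its last pose, push and grip.
It fails at once if the probe is forced against the chamber or the shutter (over 35 N) (contact force between probe and chamber above 35 N).
It fails at once if the beaker is moved by more than 20 mm or knocked over (distance of beaker from where it was at the start of the episode above 0.02 m or angle between beaker's own z axis and vertical above 0.5 rad).
It fails at once if the vial is moved by more than 20 mm or knocked over (distance of vial from where it was at the start of the episode above 0.02 m or angle between vial's own z axis and vertical above 0.5 rad).
It fails at once if the bottle is moved by more than 20 mm or knocked over (distance of bottle from where it was at the start of the episode above 0.02 m or angle between bottle's own z axis and vertical above 0.5 rad).
It also fails if it takes over 64 s, if anything falls off the work surface, if the arm or the gripper's body presses on something with over 40 N, if the wrist force passes 120 N, or if a joint passes its speed limit or range.

ROBOT

A 6-joint arm with a two-finger parallel gripper is mounted at the origin on a cart in front of the work surface, level with it; the furniture and walls round the work are solid. World frame = base frame: x ahead of the robot, y to its left, z up, the work surface at z = 0. Lengths are in m, angles in rad, forces in N, time in s.
With the tool pointing down it reaches from about 0.35 to 0.775 m from the base axis. Payload 7.3 kg.
Tool frame: the origin (TCP) lies on the mounting face of the last link; the fingertips stand 178 mm ahead of it and the grasp point (between the pads) lies 159 mm ahead of it (robot.grip_depth is the distance from the TCP to the grasp point, in m); z points along the fingers, y is the line along which they close (so a half turn about z gives the same grasp; the last joint's range is limited). The gripper opens to 92 mm and grips with 3 to 60 N. Pads are 19 mm wide; open, the fingers measure 130 mm over their backs; the gripper's body (75 mm by 190 mm) begins 47 mm behind the grasp point.
Start: joints at [1.189, 0.342, 1.524, -0, 1.275, -0.146], TCP at [0.123, 0.51, 0.405] pointing down, gripper open.
Joint ranges: [-2.53, 2.53], [-0.77, 2.02], [0.04, 2.7], [-1, 4.14], [0.28, 2.66], [-3.11, 3.11]. Speed limits (rad/s): [2.57, 2.57, 3.14, 3.14, 3.14, 3.14].

INTERFACE

Orientations are given as [roll, pitch, yaw] about the fixed x, y, z axes, in that order (R = Rz(yaw) Ry(pitch) Rx(roll)).
In Python, from cell import observe, cams, robot, models gives the robot as it stands.
- The arm moves only by the shell command python3 -m jog 'ROWS' [FORCE]. ROWS is JSON, a list of rows, each a list of 3 entries, a list of its own where there are three numbers: the shift along the tool's x, y, z each as a share of 0.4 m, from -1 to 1, then the turn about the tool's z as a share of pi rad, from -1 to 1, then the closure, from 0 (fully open) to 1 (shut). In form: [[[x, y, z], turn, jaw], ...]. A call has 1 to 12 rows; each row is the pose to reach, as a shift and turn from the pose commanded when the call began, along the tool's axes at that moment, turning the shorter way round; what a row does not reach only later rows make up. A row lasts 1/8 s, in which the tool goes at most 62.5 mm and 10.7 degrees, less where a joint would pass 70% of its speed; a pose out of reach is approached as far as the arm can. A call with a number of a shift or a turn outside -1 to 1 is refused whole. A call with a gripper value outside its range is refused whole. The fingers move at their own pace and stop on an object; FORCE is the grip in N (left out, the last holds). Time passes only in rows, so rows that repeat a pose let the fingers close. It gives the time, the measured TCP pose, the force, the opening and the grip force at its end, in the units of the state.
- observe(): the state, without advancing time (a new reading comes with each control period).
- cams.read_camera(name): name is "side" or "top" or "wrist"; returns the picture (384x512x3 uint8, red, green, blue); there is no depth.
- cams.camera_model(name): a dict with "camera_matrix" (3x3 intrinsics, pixels), "pose" (4x4, takes a point from camera to world coordinates). Camera axes: x right, y down, z forward; pixel columns grow to the right and rows downward; lengths in m; the calibration is good to about 2 mm. A picture is of the moment at which its call begins: read the wrist's pose just before it. camera_model takes no time and is no camera call; for the wrist camera it gives the pose at the moment of the call.
- robot.hand_in(): hands the job in; it is judged then, once.
Trained networks look in the newest picture that a camera, given by its name, has taken for a name from the list of things; names that differ only in an ending like _2 or _b are one class to them, and where a whole thing is asked for, a point or a joint stands for the part that bears it (a point fixed in the world has none). Each returns a list of dicts, best first, with "confidence" (0 to 1); they miss things now and then, are a little off and sometimes report something else, mostly with a low value. They report only what shows in the picture. A call takes as long as a camera call. They do not tell look-alikes from the thing itself.
- models.find_in(target, camera): "position" ([x, y, z] in m, in world coordinates, good to about 4 mm: the middle of the surface that is visible of it).
- models.pinpoint(target, camera): "position" ([x, y, z] in m, in world coordinates, good to about 4 mm: a listed point, or the origin of a listed thing).
The state is a dict: "time": time; "qpos": joint angles; "qvel": joint speeds; "joint_efforts": joint torques, N m; "tool_pos": TCP position; "tool_rot": TCP orientation; "contact_force": force on the tool from outside, world axes, zero at the start; "torque": the same for the moment, N m; "opening": finger opening in m; "grip_force": force on a finger pad.
Only numpy, scipy, OpenCV 4.12 (cv2) and the standard library are available. Lean on these libraries where they do the work, as an engineer would, in place of code of your own. Each camera call takes 0.05 s, during which the arm holds its last target. There are 200 camera calls.

## Working session

There is one attempt and no reset: what is moved stays moved. The work goes in short steps, Python scripts to look and compute and a shell command to move; the robot and the scene stay as the last step left them, time stands still between calls to the robot, and variables do not carry over. Pictures are saved under pics/ and viewed, at most 10 in all, crops included, and the job is handed in when it is done.

```bash
mkdir -p pics
python3 - <<'E'
from cell import observe,cams,robot,models
import cv2,numpy as np
s=observe();print(s['time'],s['tool_pos'],s['tool_rot'],s['opening'],robot.grip_depth)
ims=[]
for c in ['side','top','wrist']:
    im=cams.read_camera(c);ims.append(im)
    print(c,np.round(cams.camera_model(c)['pose'],3).tolist(),np.round(cams.camera_model(c)['camera_matrix'],1).tolist())
    for t in ['chamber','slot','shutter_grip','probe','grip','band','stand','beaker','vial','bottle']:
        print(t,[(np.round(d['position'],4).tolist(),round(d['confidence'],2)) for d in models.pinpoint(t,c)[:3]])
cv2.imwrite('pics/side.png',ims[0][:,:,::-1]);cv2.imwrite('pics/top.png',ims[1][:,:,::-1])
E
```

```text
0.0 [0.12257394 0.51035803 0.40405318] [-3.14009870e+00 -2.43248760e-04  2.90578569e+00] 0.09165362636677092 0.1592
side [[-0.99, -0.093, 0.106, 0.404], [-0.141, 0.653, -0.744, 0.787], [-0.0, -0.752, -0.659, 0.732], [0.0, 0.0, 0.0, 1.0]] [[357.0, 0.0, 257.3], [0.0, 357.0, 188.8], [0.0, 0.0, 1.0]]
chamber [([0.4977, -0.25, 0.0014], 0.62)]
slot [([0.4983, -0.2769, 0.0867], 0.56)]
shutter_grip [([0.4974, -0.2711, 0.0964], 0.66), ([0.5015, 0.1613, 0.0782], 0.63)]
probe [([0.5024, 0.1603, 0.0768], 0.92), ([0.5717, 0.2578, 0.0634], 0.62)]
grip [([0.5042, 0.16, 0.1273], 0.86), ([0.5756, 0.2598, 0.1142], 0.65)]
band [([0.5024, 0.158, 0.0617], 0.97), ([0.5743, 0.2553, 0.0362], 0.84)]
stand [([0.5051, 0.1591, 0.0003], 0.67)]
beaker [([0.4966, -0.2717, 0.0998], 0.74)]
vial [([0.5011, -0.0167, 0.0011], 0.59)]
bottle [([0.4734, 0.3993, -0.0012], 0.5)]
top [[-0.009, -0.99, 0.143, 0.298], [-1.0, 0.006, -0.02, 0.068], [0.019, -0.143, -0.99, 1.377], [0.0, 0.0, 0.0, 1.0]] [[397.0, 0.0, 251.2], [0.0, 397.0, 185.7], [0.0, 0.0, 1.0]]
chamber [([0.4976, -0.2505, 0.0012], 0.95)]
slot [([0.5001, -0.279, 0.0884], 0.82)]
shutter_grip [([0.4974, -0.2748, 0.1065], 0.55)]
probe [([0.5754, 0.255, 0.0579], 0.7), ([0.4736, 0.4012, 0.0035], 0.48), ([0.5047, 0.1584, 0.0749], 0.42)]
grip [([0.5717, 0.259, 0.1135], 0.48), ([0.5036, 0.1635, 0.1251], 0.46)]
band [([0.5032, 0.161, 0.0602], 0.51), ([0.5764, 0.2596, 0.0416], 0.47)]
stand [([0.501, 0.1623, 0.0004], 0.8)]
beaker [([0.4278, 0.0116, -0.0031], 0.49)]
vial [([0.5008, -0.0136, 0.0041], 0.44)]
bottle [([0.4728, 0.4012, 0.0014], 0.41)]
wrist [[0.233, 0.927, 0.294, 0.043], [0.972, -0.223, -0.07, 0.529], [0.001, 0.302, -0.953, 0.384], [0.0, 0.0, 0.0, 1.0]] [[291.8, 0.0, 256.0], [0.0, 291.8, 194.7], [0.0, 0.0, 1.0]]
chamber []
slot []
shutter_grip []
probe []
grip []
band []
stand []
beaker []
vial []
bottle []
```

View pics/side.png

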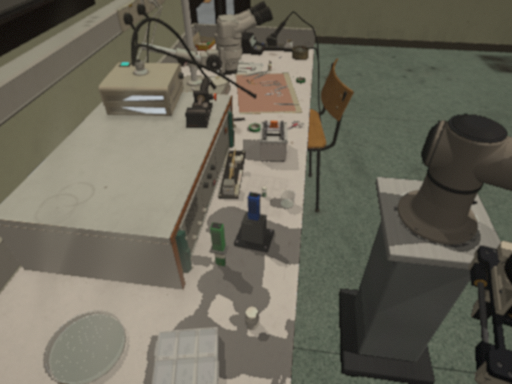

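View pics/top.png

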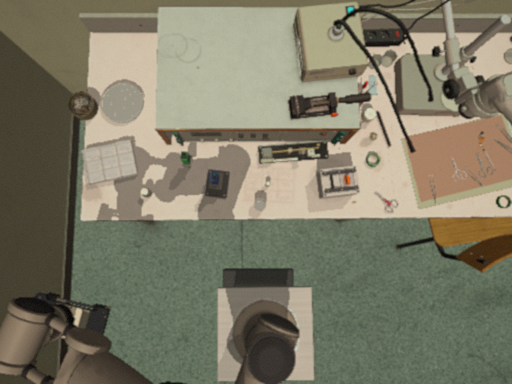

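The side view shows the blue probe at about (254,205), its green look-alike at (218,237) and the chamber with its orange grip at (268,145). The top view shows the probe at (215,182) and the chamber at (338,181). The networks' reports agree with both pictures. Next I'll move above the probe for wrist views.

```bash
python3 -m jog '[[[-1,-0.63,0],-0.075,0],[[-1,-0.63,0],-0.075,0],[[-1,-0.63,0],-0.075,0],[[-1,-0.63,0],-0.075,0],[[-1,-0.63,0],-0.075,0],[[-1,-0.63,0],-0.075,0],[[-1,-0.63,0],-0.075,0],[[-1,-0.63,0],-0.075,0],[[-1,-0.63,0],-0.075,0],[[-1,-0.63,0],-0.075,0],[[-1,-0.63,0],-0.075,0],[[-1,-0.63,0],-0.075,0]]'
cat > look.py <<'E'
from cell import observe,cams,robot,models
import cv2,numpy as np
np.set_printoptions(precision=4,suppress=True)
def shot(cam,path,scale=1.5):
    M=cams.camera_model(cam);im=cams.read_camera(cam)
    cv2.imwrite(path,cv2.resize(im[:,:,::-1],None,fx=scale,fy=scale,interpolation=cv2.INTER_CUBIC))
    return M,im
def plane(M,px,z):
    K=np.array(M['camera_matrix']);T=np.array(M['pose'])
    r=T[:3,:3]@np.linalg.inv(K)@np.array([px[0],px[1],1.]);return T[:3,3]+r*(z-T[2,3])/r[2]
def proj(M,p):
    K=np.array(M['camera_matrix']);T=np.array(M['pose'])
    q=K@(T[:3,:3].T@(np.array(p)-T[:3,3]));return q[:2]/q[2]
def find(cam,ts):
    for t in ts: print(cam,t,[(np.round(d['position'],4).tolist(),round(d['confidence'],2)) for d in models.pinpoint(t,cam)[:2]])
def state():
    s=observe();print(s['time'],s['tool_pos'],s['tool_rot'],s['opening'],s['grip_force'],s['contact_force'])
E
python3 - <<'E'
from look import *
state();M,im=shot('wrist','pics/w1.png');find('wrist',['probe','grip','stand','vial','beaker']);np.savez('w1.npz',K=M['camera_matrix'],P=M['pose'],im=im)
E
```

```text
time: 3.15
tool_pos: [0.4521, 0.1728, 0.4049]
tool_rot: [3.141, 0.0, -3.14]
contact_force: [0.6, -0.2, 0.6]
opening: 0.0919
grip_force: 0.0
3.15 [0.4521 0.1728 0.4049] [ 3.1414  0.0003 -3.1401] 0.091905649049446 0.0 [ 0.6123 -0.1959  0.614 ]
wrist probe [([0.5034, 0.1603, 0.0748], 0.84), ([0.5783, 0.2547, 0.0613], 0.79)]
wrist grip [([0.5735, 0.2532, 0.1141], 0.94), ([0.5035, 0.1603, 0.1299], 0.92)]
wrist stand [([0.5027, 0.1598, 0.0016], 0.86)]
wrist vial [([0.5014, -0.0107, 0.0014], 0.82)]
wrist beaker [([0.4301, 0.0151, -0.0002], 0.67), ([0.4997, -0.0138, 0.0004], 0.45)]
```

View pics/w1.png

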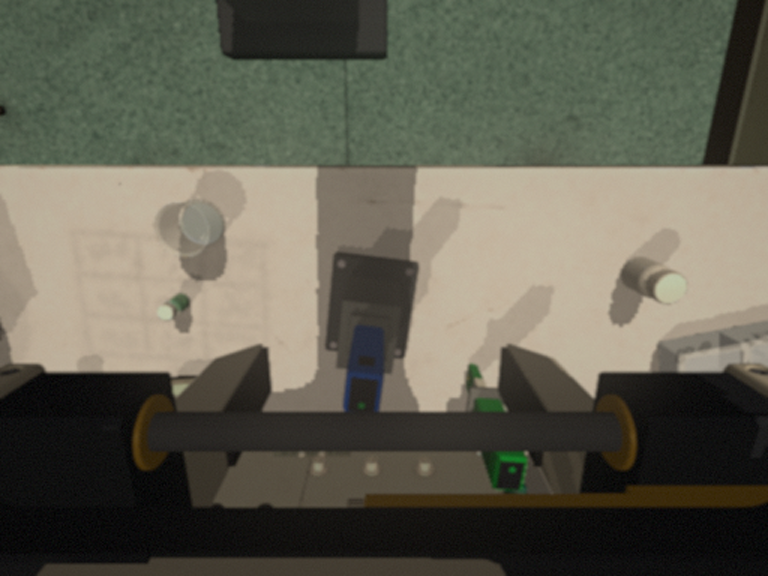

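The wrist view shows the blue handle at about (363,370), turned a few degrees, with the stand foot's corners near (335,253), (416,262), (400,357) and (327,350). The green look-alike is at (500,450). I'll compute the yaw and move over the chamber.

```bash
python3 - <<'E'
from look import *
d=np.load('w1.npz');M={'camera_matrix':d['K'],'pose':d['P']}
c=np.array([plane(M,(u/1.5,v/1.5),.012)[:2] for u,v in [(335,253),(416,262),(404,357),(327,350)]]);print(c,c.mean(0))
for a,b in [(0,1),(1,2),(2,3),(3,0)]: e=c[b]-c[a];print(np.linalg.norm(e),np.degrees(np.arctan2(e[1],e[0])))
E
python3 -m jog '[[[0,-1,0],0,0],[[0,-1,0],0,0],[[0,-1,0],0,0],[[0,-1,0],0,0],[[0,-1,0],0,0],[[0,-1,0],0,0],[[0,-1,0],0,0],[[0,-1,0],0,0],[[0,-1,0],0,0]]'
python3 - <<'E'
from look import *
state();M,im=shot('wrist','pics/w2.png');find('wrist',['chamber','slot','shutter_grip','shutter']);np.savez('w2.npz',K=M['camera_matrix'],P=M['pose'],im=im)
E
```

```text
[[0.4535 0.13  ]
 [0.4614 0.2005]
 [0.5528 0.1914]
 [0.5457 0.1196]] [0.5033 0.1604]
0.07094956809085465 83.59462658758625
0.09186094759836051 -5.661666456621605
0.0722118797761196 -95.63301786808813
0.09282662811527471 173.55548356413502
time: 4.58
tool_pos: [0.4526, -0.2272, 0.4046]
tool_rot: [3.141, -0.0, -3.142]
contact_force: [0.2, -0.5, -0.2]
opening: 0.092
grip_force: 0.0
4.575 [ 0.4526 -0.2272  0.4046] [ 3.1408 -0.0003 -3.1415] 0.09197500405595871 0.0 [ 0.1907 -0.4804 -0.1793]
wrist chamber [([0.4983, -0.2478, -0.0003], 0.88)]
wrist slot [([0.4994, -0.2791, 0.0864], 0.85)]
wrist shutter_grip [([0.5012, -0.2719, 0.0988], 0.81)]Traceback (most recent call last):
  File "<stdin>", line 2, in <module>
  File "look.py", line 15, in find
    for t in ts: print(cam,t,[(np.round(d['position'],4).tolist(),round(d['confidence'],2)) for d in models.pinpoint(t,cam)[:2]])
                                                                                                     ~~~~~~~~~~~~~~~^^^^^^^
ValueError: it knows: band, beaker, blade_tip, bottle, chamber, grip, probe, shutter_grip, slot, stand, vial
```

View pics/w2.png

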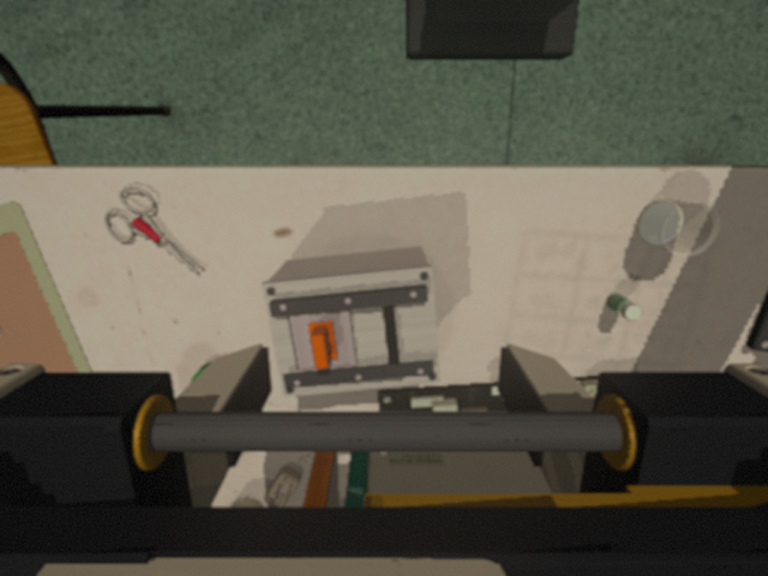

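The chamber's near top edge runs from (265,283) to (432,267), so it is turned about +5°. The orange grip is at (322,345) and the end stop is the dark bar at (391,335).

Run:
```python
from look import *
d=np.load('w2.npz');M={'camera_matrix':d['K'],'pose':d['P']}
im=d['im']
c=np.array([plane(M,(u/1.5,v/1.5),.085)[:2] for u,v in [(264,283),(432,267),(438,383)]]);print(c,(c[0]+c[2])/2)
for a,b in [(0,1),(1,2)]: e=c[b]-c[a];print(np.linalg.norm(e),np.degrees(np.arctan2(e[1],e[0])))
h=cv2.cvtColor(im,cv2.COLOR_RGB2HSV)
m=cv2.inRange(h,(3,170,120),(20,255,255));m[:200]=0;m[255:]=0;m[:,:190]=0;m[:,240:]=0
ys,xs=np.nonzero(m);print(len(xs),plane(M,(xs.mean(),ys.mean()),.104), cv2.minAreaRect(np.c_[xs,ys].astype(np.float32)))
cr=im[165:270,165:300,::-1];cv2.imwrite('pics/w2c.png',cv2.resize(cr,None,fx=5.5,fy=5.5,interpolation=cv2.INTER_CUBIC))
```

```text
Traceback (most recent call last):
FileNotFoundError: [Errno 2] No such file or directory: 'w2.npz'
```

Run:
```python
from look import *
M,im=shot('wrist','pics/w2b.png');np.savez('w2.npz',K=M['camera_matrix'],P=M['pose'],im=im)
c=np.array([plane(M,(u/1.5,v/1.5),.085)[:2] for u,v in [(264,283),(432,267),(438,383)]]);print(c,(c[0]+c[2])/2)
for a,b in [(0,1),(1,2)]: e=c[b]-c[a];print(np.linalg.norm(e),np.degrees(np.arctan2(e[1],e[0])))
cr=im[165:270,165:300,::-1];cv2.imwrite('pics/w2c.png',cv2.resize(cr,None,fx=5.5,fy=5.5,interpolation=cv2.INTER_CUBIC))
```

```text
[[ 0.4598 -0.3128]
 [ 0.4479 -0.1934]
 [ 0.5397 -0.1856]] [ 0.4998 -0.2492]
0.11995780902637722 95.71196880041627
0.09218896329004043 4.86691157153908
```

View pics/w2c.png

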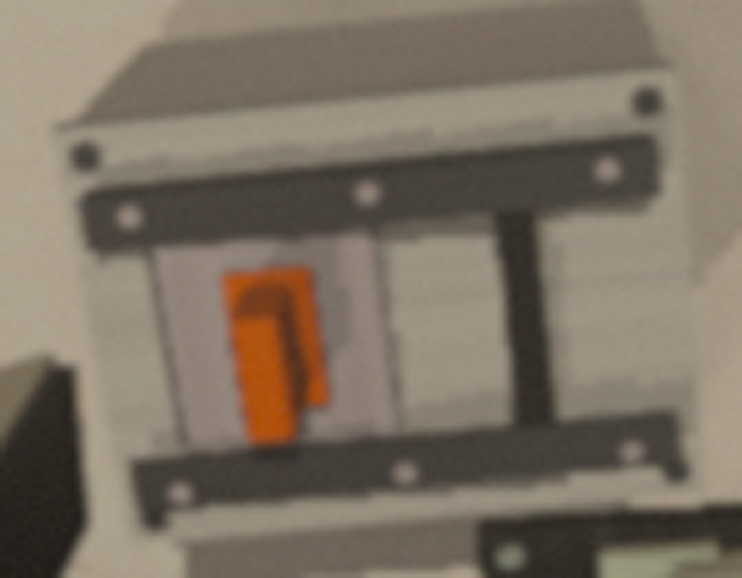

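Run:
```python
from look import *
d=np.load('w2.npz');M={'camera_matrix':d['K'],'pose':d['P']}
print(plane(M,(165+267/5.5,165+380/5.5),.111),plane(M,(165+277/5.5,165+338/5.5),.091), proj(M,[.5,-.274,.101]))
find('wrist',['shutter_grip','slot']);state()
```

```text
[ 0.5007 -0.2708  0.111 ] [ 0.501  -0.2716  0.091 ] [211.796  229.3888]
wrist shutter_grip [([0.4997, -0.2676, 0.1007], 0.8)]
wrist slot [([0.4991, -0.2817, 0.0859], 0.56)]
4.925 [ 0.4527 -0.2273  0.4048] [ 3.1416  0.0002 -3.1407] 0.09168624358952536 0.0 [0.3976 0.3146 0.5858]
```

```bash
python3 -m jog '[[[-0.12,-0.109,0],-0.03,0],[[-0.12,-0.109,0.1],-0.03,0],[[-0.12,-0.109,0.2],-0.03,0],[[-0.12,-0.109,0.3],-0.03,0],[[-0.12,-0.109,0.325],-0.03,0],[[-0.12,-0.109,0.325],-0.03,0],[[-0.12,-0.109,0.325],-0.03,0.5],[[-0.12,-0.109,0.325],-0.03,1],[[-0.12,-0.109,0.325],-0.03,1],[[-0.12,-0.109,0.325],-0.03,1],[[-0.12,-0.109,0.325],-0.03,1],[[-0.12,-0.109,0.325],-0.03,1]]' 15
```

```text
time: 6.42
tool_pos: [0.5006, -0.2716, 0.2747]
tool_rot: [3.141, -0.0, -3.048]
contact_force: [0.1, -0.3, -0.5]
opening: 0.0363
grip_force: 0.0
```

```bash
python3 -m jog '[[[0,0,0],0,1],[[0,0,0],0,1],[[0,0,0],0,1],[[0,0,0],0,1],[[0,0,0],0,1],[[0,0,0],0,1]]' 15
```

```text
time: 7.18
tool_pos: [0.5006, -0.2716, 0.2747]
tool_rot: [3.142, 0.0, -3.048]
contact_force: [-0.2, -0.0, -0.3]
opening: 0.0098
grip_force: 15.0
```

```bash
python3 -m jog '[[[0,0.02,0],0,1],[[0,0.04,0],0,1],[[0,0.06,0],0,1],[[0,0.075,0],0,1],[[0,0.085,0],0,1],[[0,0.09,0],0,1],[[0,0.095,0],0,1],[[0,0.095,0],0,1],[[0,0.095,0],0,1]]' 15
```

```text
time: 8.3
tool_pos: [0.4971, -0.2385, 0.2747]
tool_rot: [-3.129, 0.002, -3.048]
contact_force: [-1.7, -30.5, -13.5]
opening: 0.0251
grip_force: 15.0
```

The 30 N reaction suggests the shutter reached the stop after 26 mm, since it started partly open. I'll release, rise and check.

```bash
python3 -m jog '[[[0,-0.015,0],0,1],[[0,-0.018,0],0,1],[[0,-0.018,0],0,0.6],[[0,-0.018,0],0,0.6],[[0,-0.018,0],0,0.6],[[0,-0.018,0],0,0.6],[[0,-0.018,-0.1],0,0.6],[[0,-0.018,-0.2],0,0.6],[[0.12,-0.018,-0.325],0,0.4],[[0.12,-0.018,-0.325],0,0.4],[[0.12,-0.018,-0.325],0,0.4],[[0.12,-0.018,-0.325],0,0.4]]' 15
python3 - <<'E'
from look import *
M,im=shot('wrist','pics/w3f.png');np.savez('w3.npz',K=M['camera_matrix'],P=M['pose'],im=im)
find('wrist',['chamber','slot','shutter_grip']);state()
print(proj(M,[.4985,-.2495,.085]))
u,v=np.array(proj(M,[.4985,-.2495,.085])).astype(int)
cv2.imwrite('pics/w3.png',cv2.resize(im[v-55:v+55,u-70:u+70,::-1],None,fx=5.4,fy=5.4,interpolation=cv2.INTER_CUBIC));print(u-70,v-55)
E
```

```text
time: 9.8
tool_pos: [0.4503, -0.2452, 0.4033]
tool_rot: [3.14, -0.001, -3.047]
contact_force: [0.1, 0.4, 0.1]
opening: 0.0552
grip_force: 0.0
wrist chamber [([0.4991, -0.2476, -0.0016], 0.7), ([0.4986, -0.2798, 0.0873], 0.28)]
wrist slot [([0.4979, -0.2794, 0.0843], 0.72)]
wrist shutter_grip [([0.5, -0.2485, 0.098], 0.72)]
10.0 [ 0.4503 -0.2453  0.4036] [ 3.1401 -0.0013 -3.047 ] 0.05510340350977004 0.0 [-0.0435 -0.355   0.4973]
[247.8863 224.7765]
177 169
```

View pics/w3.png

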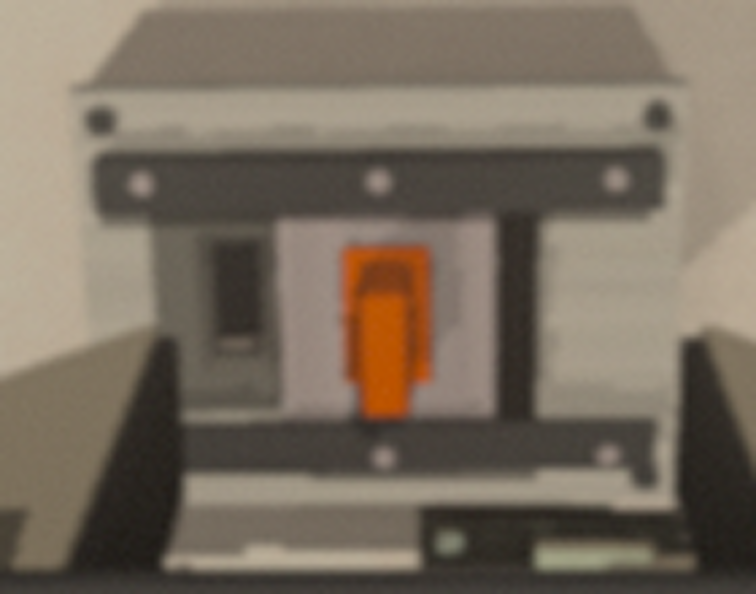

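The shutter lies against the black stop with no gap at x≈500, and the slot is clear at about (237,293). Now the slot position and probe measurement.

Run:
```python
from look import *
d=np.load('w3.npz');M={'camera_matrix':d['K'],'pose':d['P']}
f=lambda u,v,z:plane(M,(177+(u+.5)/5.4-.5,169+(v+.5)/5.4-.5),z)
print('slot',f(237,293.5,.085)); 
c=[f(78,88,.085),f(684,82,.085),f(678,508,.085)];print(c,(c[0]+c[2])/2,np.degrees(np.arctan2(*(c[1]-c[0])[[1,0]])),np.degrees(np.arctan2(*(c[2]-c[1])[[1,0]])))
d=np.load('w1.npz');im=d['im'];M={'camera_matrix':d['K'],'pose':d['P']}
h=cv2.cvtColor(im,cv2.COLOR_RGB2HSV)
m=cv2.inRange(h,(108,120,30),(128,255,255))[:,220:270];ys,xs=np.nonzero(m);xs=xs+220;print(len(xs),xs.min(),xs.max(),ys.min(),ys.max())
cv2.imwrite('pics/h1.png',cv2.resize(im[155:280,200:290,::-1],None,fx=4.8,fy=4.8,interpolation=cv2.INTER_CUBIC))
```

```text
slot [ 0.4991 -0.2798  0.085 ]
[array([ 0.4585, -0.3134,  0.085 ]), array([ 0.4461, -0.1952,  0.085 ]), array([ 0.54  , -0.1829,  0.085 ])] [ 0.4992 -0.2482  0.085 ] 95.97851935750829 7.446851235069593
105 230 253 248 273
```

View pics/h1.png

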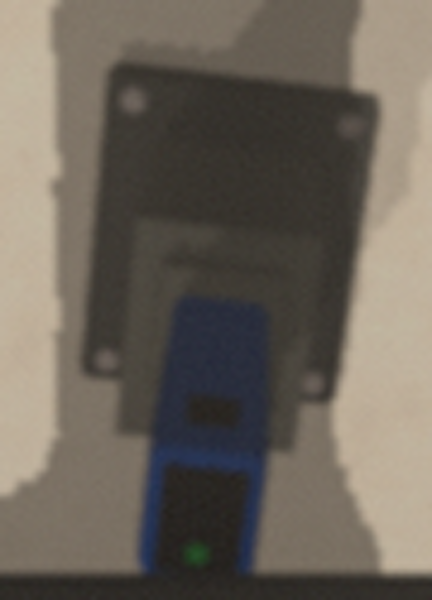

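Run:
```python
from look import *
d=np.load('w1.npz');M={'camera_matrix':d['K'],'pose':d['P']}
f=lambda u,v,z:plane(M,(200+(u+.5)/4.8-.5,155+(v+.5)/4.8-.5),z)
ax=np.array([np.cos(np.radians(-6)),np.sin(np.radians(-6)),0])
print(f(208,447,.16)+.014*ax, f(221,300,.084)+.014*ax)
c=np.array([f(*p,.012) for p in [(113,65),(378,95),(332,401),(85,376)]]);print(c.mean(0))
for a,b in [(0,1),(1,2),(2,3),(3,0)]: e=c[b]-c[a];print(np.linalg.norm(e),np.degrees(np.arctan2(e[1],e[0])))
state()
```

```text
[0.5035 0.1598 0.16  ] [0.5061 0.1596 0.084 ]
[0.503  0.1602 0.012 ]
0.07252691272574965 83.4762751889637
0.09268258248253884 -6.927348826937249
0.07244767000995402 -96.27557030848624
0.09299582602471775 173.12325280178268
10.0 [ 0.4503 -0.2453  0.4036] [ 3.1401 -0.0013 -3.047 ] 0.05510340350977004 0.0 [-0.0435 -0.355   0.4973]
```

```bash
python3 -m jog '[[[-0.228,0.996,0],0.066,0],[[-0.228,0.996,0],0.066,0],[[-0.228,0.996,0],0.066,0],[[-0.228,0.996,0],0.066,0],[[-0.228,0.996,0],0.066,0],[[-0.228,0.996,0],0.066,0],[[-0.228,0.996,0],0.066,0],[[-0.228,0.996,0],0.066,0],[[-0.228,0.996,0],0.066,0],[[-0.228,0.996,0],0.066,0]]'
python3 - <<'E'
from look import *
find('wrist',['probe','grip']);state()
M,im=shot('wrist','pics/w4.png')
for p in [(.5035,.16,.16)]: print(proj(M,p)*1.5)
E
```

```text
time: 11.25
tool_pos: [0.5034, 0.1586, 0.4046]
tool_rot: [-3.141, -0.0, 3.027]
contact_force: [-0.8, 0.1, 0.2]
opening: 0.0914
grip_force: 0.0
wrist probe []
wrist grip []
11.35 [0.5034 0.1587 0.4048] [3.1416 0.0001 3.0265] 0.09187262476203162 0.0 [ 0.2711  0.2788 -0.2345]
[387.0711 309.7329]
```

View pics/w4.png

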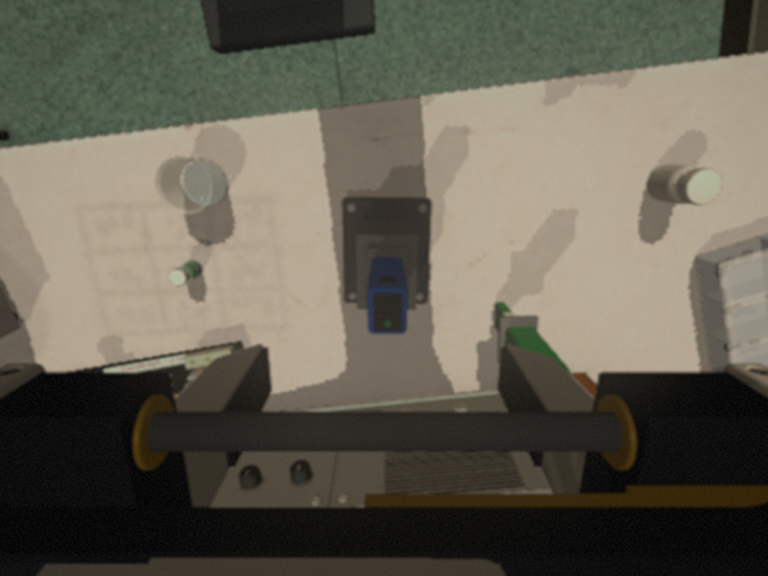

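The view confirms it: the handle top is at (387,312), predicted at (387,310), and its axes line up with the fingers.

```bash
python3 -m jog '[[[0,0.003,0.1],0,0],[[0,0.003,0.2],0,0],[[0,0.003,0.27],0,0.3],[[0,0.003,0.29],0,0.5],[[0,0.003,0.29],0,0.8],[[0,0.003,0.29],0,1],[[0,0.003,0.29],0,1],[[0,0.003,0.29],0,1],[[0,0.003,0.29],0,1],[[0,0.003,0.29],0,1],[[0,0.003,0.29],0,1],[[0,0.003,0.29],0,1]]' 25
```

```text
time: 12.9
tool_pos: [0.5034, 0.161, 0.2888]
tool_rot: [3.142, 0.0, 3.028]
contact_force: [-0.4, -0.4, 1.3]
opening: 0.0219
grip_force: 25.0
```

```bash
python3 -m jog '[[[0,0,0],0,1],[[0,0,0],0,1],[[0,0,-0.02],0,1],[[0,0,-0.06],0,1],[[0,0,-0.12],0,1],[[0,0,-0.2],0,1],[[0,0,-0.26],0,1],[[0,0,-0.28],0,1],[[0,0,-0.28],0,1]]' 25
```

```text
time: 14.02
tool_pos: [0.5033, 0.1609, 0.4007]
tool_rot: [3.141, 0.0, 3.028]
contact_force: [-0.4, 0.6, -1.1]
opening: 0.0216
grip_force: 25.0
```

```bash
python3 -m jog '[[[0,0,-0.05],0,1],[[-0.1,-0.85,-0.05],-0.067,1],[[-0.1,-0.85,-0.05],-0.067,1],[[-0.1,-0.85,-0.05],-0.067,1],[[-0.1,-0.85,-0.05],-0.067,1],[[-0.1,-0.85,-0.05],-0.067,1],[[-0.1,-0.85,-0.05],-0.067,1],[[-0.1,-0.85,-0.05],-0.067,1],[[-0.1,-0.85,-0.05],-0.067,1],[[-0.1,-0.85,-0.05],-0.067,1],[[-0.1,-0.85,-0.05],-0.067,1]]' 25
python3 - <<'E'
from look import *
M,im=shot('wrist','pics/w5.png');find('wrist',['probe','grip','band','blade_tip','slot'])
M,im=shot('side','pics/s5.png');find('side',['probe','grip','band','blade_tip','slot'])
M,im=shot('top','pics/t5.png');find('top',['probe','grip','slot'])
state()
E
```

```text
time: 15.4
tool_pos: [0.5049, -0.1804, 0.4207]
tool_rot: [3.141, 0.0, -3.043]
contact_force: [-0.0, -0.5, -1.6]
opening: 0.0218
grip_force: 25.0
wrist probe [([0.5052, -0.1804, 0.2112], 0.95), ([0.5081, -0.1786, 0.1464], 0.46)]
wrist grip [([0.5053, -0.1798, 0.264], 0.57)]
wrist band [([0.5041, -0.176, 0.188], 0.9), ([0.5023, -0.0135, -0.001], 0.3)]
wrist blade_tip [([0.505, -0.1777, 0.1486], 0.8)]
wrist slot [([0.4979, -0.2789, 0.0873], 0.81)]
side probe [([0.5755, 0.2531, 0.0612], 0.91), ([0.504, -0.1801, 0.209], 0.69)]
side grip [([0.505, -0.186, 0.2594], 0.79), ([0.5754, 0.2583, 0.1141], 0.69)]
side band [([0.5741, 0.2591, 0.0417], 0.92)]
side blade_tip [([0.5764, 0.2548, 0.0029], 0.83), ([0.5074, -0.1837, 0.1464], 0.55)]
side slot [([0.4953, -0.277, 0.0883], 0.82), ([0.5024, -0.0151, 0.0044], 0.5)]
top probe [([0.5753, 0.2558, 0.0579], 0.71), ([0.4949, -0.2502, -0.0011], 0.42)]
top grip [([0.5726, 0.2591, 0.1117], 0.69)]
top slot [([0.5008, -0.2781, 0.0866], 0.55)]
16.2 [ 0.5047 -0.1814  0.4207] [ 3.1415  0.0001 -3.0445] 0.02179648282427225 24.997907280921936 [-0.0382  0.8037 -0.9702]
```

View pics/w5.png

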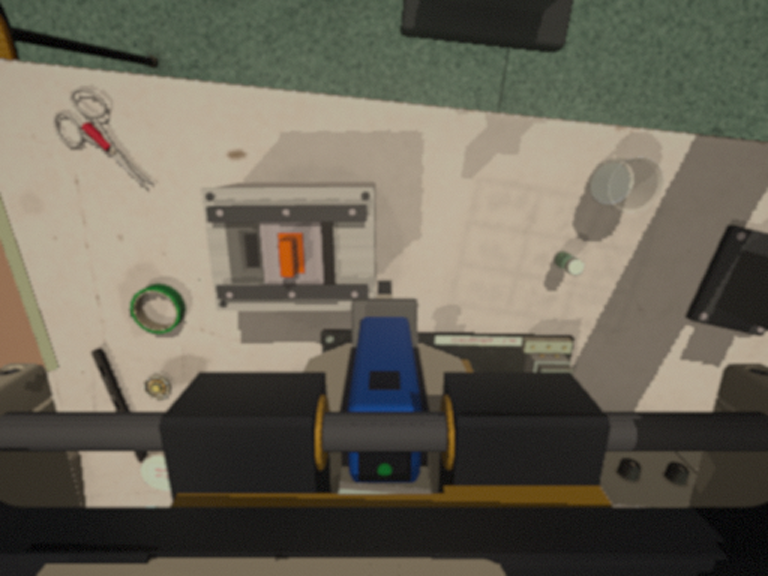

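The carried probe hangs straight. Its blade tip shows as the dark square at (384,287), and the slot is at (252,250).

Run:
```python
from look import *
M=cams.camera_model('wrist');im=cv2.imread('pics/w5.png')
p=plane(M,(384.7/1.5-.17,281/1.5-.17),.148);print('tip near edge',p,observe()['tool_pos'])
cv2.imwrite('pics/w5c.png',cv2.resize(im[170:320,195:425],None,fx=3.4,fy=3.4,interpolation=cv2.INTER_CUBIC))
print(proj(M,(.4995,-.2795,.085))*1.5, proj(M,(.5047,-.1814,.148))*1.5)
```

```text
tip near edge [ 0.4963 -0.1825  0.148 ] [ 0.5047 -0.1814  0.4207]
[252.012  248.6722] [384.8546 294.2033]
```

View pics/w5c.png

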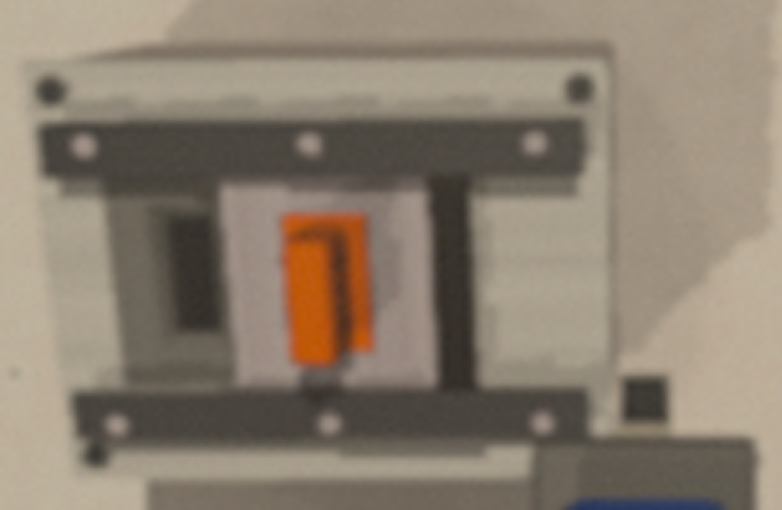

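```bash
python3 -m jog '[[[0.039,-0.12,0],0,1],[[0.039,-0.242,0],0,1],[[0.039,-0.242,0],0,1],[[0.039,-0.242,0],0,1],[[0.039,-0.242,0.05],0,1],[[0.039,-0.242,0.1],0,1],[[0.039,-0.242,0.13],0,1],[[0.039,-0.242,0.13],0,1],[[0.039,-0.242,0.13],0,1]]' 25
python3 - <<'E'
from look import *
M,im=shot('wrist','pics/w6f.png');find('wrist',['slot','blade_tip','probe']);state()
u,v=proj(M,(.4997,-.28,.085)).astype(int);print(u,v,proj(M,(.4997,-.28,.085)))
v0=max(v-50,0);cv2.imwrite('pics/w6.png',cv2.resize(im[v0:v0+100,u-60:u+70,::-1],None,fx=6,fy=6,interpolation=cv2.INTER_CUBIC));print(u-60,v0)
E
```

```text
time: 17.32
tool_pos: [0.4989, -0.279, 0.3695]
tool_rot: [-3.141, 0.001, -3.044]
contact_force: [-0.4, -0.6, -2.0]
opening: 0.0219
grip_force: 25.0
wrist slot [([0.4977, -0.2799, 0.0868], 0.92)]
wrist blade_tip [([0.5008, -0.2766, 0.0963], 0.96)]
wrist probe [([0.4992, -0.2819, 0.1551], 0.65), ([0.5017, -0.2801, 0.2084], 0.31)]
17.525 [ 0.4987 -0.2793  0.3693] [-3.1409  0.0009 -3.0444] 0.02196432158663242 24.997872412204742 [-0.2947  0.685  -1.6106]
255 192 [255.6913 192.7666]
195 142
```

View pics/w6.png

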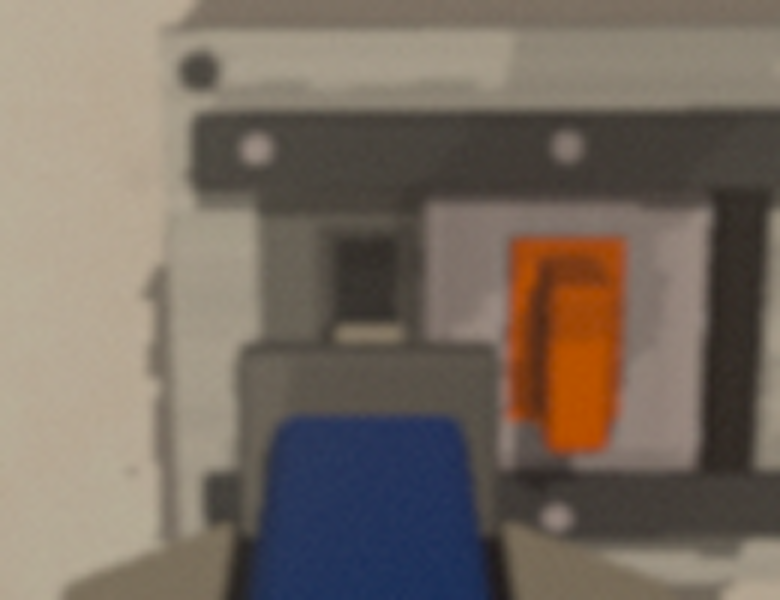

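Run:
```python
from look import *
M=cams.camera_model('wrist')
f=lambda u,v,z:plane(M,(195+(u+.5)/6-.5,142+(v+.5)/6-.5),z)
print('tip',f(367,238,.0965),'mouth',f(367,228,.085))
xd=np.array([.995,.098,0])
for s,z in[(-.010,.0965),(-.012,.1025)]: print('exp',6*(proj(M,np.array([.4987,-.2793,z])+s*xd)-[195,142]))
for s in(-.016,-.013): print('expslot',6*(proj(M,np.array([.4997,-.28,.085])+s*xd)-[195,142]))
```

```text
tip [ 0.4851 -0.2815  0.0965] mouth [ 0.4866 -0.2814  0.085 ]
exp [370.5083 259.7883]
exp [370.6108 257.8181]
expslot [365.2021 208.07  ]
expslot [365.2187 226.8003]
```

I've now used up my picture views, so I'll continue with numeric checks only.

Run:
```python
from look import *
M,im=shot('wrist','pics/w7.png');g=im.mean(2)
print('cols 248..266 x rows 172..200');print(g[174:200,246:268].astype(int))
xd=np.array([.995,.098,0])
print(proj(M,np.array([.4987,-.2793,.0965])-.01*xd),proj(M,np.array([.4997,-.28,.082])-.013*xd))
```

```text
cols 248..266 x rows 172..200
[[ 67  65  64  63  63  63  62  64  61  66  67  66  66  66  66  63  61  60
   58  61  66  70]
 [ 67  67  65  66  67  64  65  63  64  64  66  67  67  66  65  65  58  57
   56  63  74  84]
 [ 69  67  67  67  68  69  66  68  67  69  66  67  67  66  65  62  57  57
   58  68  90 105]
 [ 77  76  76  75  74  74  74  73  74  73  73  75  73  74  70  67  61  63
   60  73  98 115]
 [ 88  86  85  84  84  84  86  84  84  83  83  84  85  84  80  78  72  74
   72  79  99 116]
 [ 96  92  85  84  84  83  86  86  83  84  85  84  85  83  80  77  75  75
   74  81 100 116]
 [ 95  89  84  76  77  75  75  75  76  76  75  77  76  76  72  69  68  68
   73  80 100 115]
 [ 95  90  79  76  73  69  66  67  67  64  65  64  64  63  61  60  63  64
   69  79  97 117]
 [ 93  89  81  76  69  62  56  56  57  54  56  53  52  50  53  60  63  67
   70  80  99 116]
 [ 94  90  81  74  66  57  52  48  49  47  48  46  48  47  48  55  64  67
   70  76  98 115]
 [ 94  89  82  76  67  56  48  44  49  48  48  47  47  45  50  57  65  64
   67  78  99 112]
 [ 92  88  80  74  69  57  50  50  49  46  47  
[... 688 characters left out ...]
100 114]
 [ 94  90  85  76  69  59  52  51  50  48  52  50  50  49  54  62  67  65
   69  82 100 115]
 [ 94  89  84  77  70  58  54  47  51  50  49  49  49  50  54  63  65  69
   70  80 100 113]
 [ 95  91  85  78  70  68  67  69  68  69  69  68  67  66  68  73  71  67
   68  80 100 113]
 [ 94  92  84  77  78  86  96  99  99  99  98  99  99  98  97  92  83  71
   69  79  98 114]
 [ 92  91  81  76  82 102 114 116 118 115 117 116 115 116 114 102  87  74
   71  81  97 110]
 [ 85  80  75  70  78  94 108 108 108 109 108 108 107 110 107  98  83  70
   69  75  88  98]
 [ 76  74  70  69  70  82  84  86  85  86  87  85  84  84  84  81  73  70
   68  70  75  81]]
[256.7514 185.2981] [255.8711 178.9894]
```

Run:
```python
from look import *
M=cams.camera_model('wrist');P=np.array([0,0,0.])
for n,v,z,o in [('mouth',179.5,.085,.016),('throat',182,.082,.013),('tip',186.3,.0965,.010),('shoulder',186.3,.1025,.012),('band',194.9,.1305,.012)]:
    p=plane(M,(256,v),z);print(n,p[0]+o*.995,p[1]+o*.098)
# side camera: slot vs wide features; earlier frame w3 profile of slot along rows
d=np.load('w3.npz');g=d['im'].mean(2);M3={'camera_matrix':d['K'],'pose':d['P']}
u,v=proj(M3,(.4997,-.28,.085));print(u,v);u=int(u)
print(np.c_[np.arange(205,245),g[205:245,u-3:u+5].mean(1).astype(int)].T)
for x in(-.016,-.013,.013,.016): print(x,proj(M3,(.4997+x*.995,-.28+x*.098,.085)))
```

```text
mouth 0.5022521169104501 -0.27958157119382043
throat 0.5024786485689828 -0.27956114255459696
tip 0.4995626171346485 -0.2798513151890825
shoulder 0.4998392716070387 -0.2798239458056563
band 0.4988282253493267 -0.27992836719602104
220.28998785598822 223.39182697995838
[[205 206 207 208 209 210 211 212 213 214 215 216 217 218 219 220 221 222
  223 224 225 226 227 228 229 230 231 232 233 234 235 236 237 238 239 240
  241 242 243 244]
 [ 69  68  67  65  67  77  85  81  68  56  51  50  51  50  49  49  50  49
   49  49  49  48  49  50  48  52  69  84  81  76  86  92  94  94  94  90
   85  83  83  96]]
-0.016 [219.6983 209.8132]
-0.013 [219.8106 212.3905]
0.013 [220.7579 234.1292]
0.016 [220.8643 236.5705]
```

```bash
python3 -m jog '[[[-0.0043,0,0],0,1],[[-0.0043,0,0.01],0,1],[[-0.0043,0,0.02],0,1],[[-0.0043,0,0.03],0,1],[[-0.0043,0,0.04],0,1],[[-0.0043,0,0.04],0,1],[[-0.0043,0,0.04],0,1]]' 25
python3 - <<'E'
from look import *
M,im=shot('wrist','pics/w8.png');g=im.mean(2);state()
print(g[160:196,242:270].astype(int))
for z,o in((.085,.016),(.082,.013),(.0865,.012)): print(z,proj(M,np.array([.5009,-.28,z])-o*np.array([.995,.098,0])))
E
```

```text
time: 18.45
tool_pos: [0.5004, -0.2791, 0.3528]
tool_rot: [-3.142, 0.0, -3.044]
contact_force: [-0.7, 0.7, -1.7]
opening: 0.0221
grip_force: 25.0
18.5 [ 0.5004 -0.2791  0.3528] [-3.1414  0.0003 -3.0444] 0.021990126496529955 24.997868835926056 [ 0.215  -0.6053 -1.0296]
[[129 127 128 ... 127 128 127]
 [126 125 124 ... 124 121 125]
 [105 103 104 ... 102 102 102]
 ...
 [ 95  96  96 ... 109 116 117]
 [ 95  95  95 ... 110 116 117]
 [ 95  96  95 ... 109 117 117]]
0.085 [255.5164 180.969 ]
0.082 [255.5235 183.3621]
0.0865 [255.5204 185.8307]
```

```bash
python3 -m jog '[[[0,0,0.005],0,1],[[0,0,0.01],0,1],[[0,0,0.015],0,1],[[0,0,0.02],0,1],[[0,0,0.025],0,1],[[0,0,0.025],0,1]]' 25
python3 - <<'E'
from look import *
import sys
np.set_printoptions(threshold=sys.maxsize,linewidth=200)
for i in range(4): M,im=shot('wrist','pics/w9.png');state()
g=im.mean(2);print(g[164:194,244:270].astype(int))
E
```

```text
time: 19.25
tool_pos: [0.5003, -0.2791, 0.3425]
tool_rot: [3.141, -0.0, -3.044]
contact_force: [-0.3, 0.5, -1.4]
opening: 0.0216
grip_force: 25.0
19.3 [ 0.5003 -0.2791  0.3426] [ 3.1414 -0.0001 -3.0444] 0.02181000797592734 24.997938573360443 [ 0.2956  0.0028 -0.2251]
19.35 [ 0.5003 -0.2791  0.3427] [ 3.1415  0.0001 -3.0444] 0.021634281433942307 24.99796897172928 [-0.5233 -0.2937 -1.7308]
19.4 [ 0.5004 -0.2791  0.3428] [-3.1415  0.0002 -3.0444] 0.021963179295528865 24.997792840003967 [-1.0009  0.3369 -1.4189]
19.45 [ 0.5004 -0.2791  0.3428] [-3.1416  0.0001 -3.0444] 0.021880422950519555 24.99791443347931 [ 0.2151  0.2082 -1.0419]
[[124 123 123 123 124 124 124 121 123 121 123 122 121 123 121 122 121 122 119 117 113 109 109 111 107 110]
 [ 93  90  93  92  90  93  92  92  92  92  91  92  94  90  91  90  92  91  89  83  82  80  79  80  81  81]
 [ 66  64  68  65  66  67  65  65  66  66  66  65  66  65  65  66  64  63  63  60  61  60  60  60  61  59]
 [ 66  66  65  65  66  64  68  64  65  65  65  64  63  62  63  64  60  61  61  59  58  59  57  59  57  59]
 [ 69  68  68  68  69  68  68  68  
[... 2047 characters left out ...]
  62  64  61  60  59  58  62  64  68  72  86 103 115 117]
 [ 95  93  88  79  75  71  62  60  59  60  58  57  56  55  54  53  54  56  63  62  64  68  83 102 117 119]
 [ 96  93  87  78  73  65  57  50  50  54  51  52  50  52  51  53  51  56  59  64  62  65  81 102 116 117]
 [ 95  93  87  78  73  65  56  52  50  51  52  50  51  51  48  52  50  54  60  64  65  65  82 105 117 119]
 [ 95  94  88  79  74  67  59  53  52  50  52  50  50  52  53  48  51  56  63  64  62  64  83 106 116 118]
 [ 95  94  88  79  74  69  60  51  52  51  51  51  52  49  51  50  50  56  61  65  64  68  79 105 118 117]
 [ 96  93  87  80  75  69  61  51  49  48  51  50  51  50  51  49  50  55  62  64  62  67  81 105 114 116]]
```

```bash
python3 -m jog '[[[0,0,0.01],0,1],[[0,0,0.018],0,1],[[0,0,0.026],0,1],[[0,0,0.034],0,1],[[0,0,0.042],0,1],[[0,0,0.05],0,1],[[0,0,0.058],0,1],[[0,0,0.063],0,1],[[0,0,0.067],0,1],[[0,0,0.067],0,1],[[0,0,0.067],0,1],[[0,0,0.067],0,1]]' 25
python3 - <<'E'
from look import *
for c in ('wrist','side'):
    shot(c,'pics/end_%s.png'%c);find(c,['probe','band','grip','slot','shutter_grip','chamber','vial','beaker','bottle'])
for i in range(6): cams.read_camera('side');s=observe();print(s['contact_force'],s['torque'])
state()
E
```

```text
time: 20.95
tool_pos: [0.5004, -0.2791, 0.316]
tool_rot: [-3.142, 0.0, -3.044]
contact_force: [-0.3, -0.1, -0.7]
opening: 0.0218
grip_force: 25.0
wrist probe []
wrist band [([0.4963, -0.2758, 0.0836], 0.69)]
wrist grip [([0.5003, -0.2801, 0.1034], 0.67), ([0.5024, -0.2784, 0.1536], 0.55)]
wrist slot [([0.5008, -0.2784, 0.1027], 0.19)]
wrist shutter_grip [([0.4988, -0.2469, 0.1022], 0.7)]
wrist chamber [([0.4993, -0.2465, 0.0019], 0.59)]
wrist vial [([0.5005, -0.0112, 0.0013], 0.68)]
wrist beaker []
wrist bottle []
side probe [([0.571, 0.2537, 0.0616], 0.72), ([0.4977, -0.275, 0.1027], 0.49)]
side band [([0.5734, 0.2577, 0.0383], 0.73), ([0.4997, -0.2808, 0.0854], 0.4)]
side grip [([0.5731, 0.2579, 0.1124], 0.94), ([0.4991, -0.2798, 0.1555], 0.64)]
side slot [([0.4985, -0.2806, 0.0854], 0.82)]
side shutter_grip [([0.4942, -0.2499, 0.0973], 0.46)]
side chamber [([0.5006, -0.2496, -0.0011], 0.8)]
side vial [([0.5038, -0.0129, 0.0027], 0.43)]
side beaker [([0.4292, 0.014, -0.0003], 0.64)]
side bottle [([0.4739, 0.3958, 0.0008], 0.77)]
[-0.1478  0.0116 -0.5188] [ 0.0494 -0.0158  0.0394]
[ 0.3993 -0.4144 -1.0874] [-0.016  -0.0308  0.0267]
[ 0.3487 -0.1445 -1.329 ] [ 0.0304  0.034  -0.0026]
[ 0.3098  0.6302 -1.4062] [0.0094 0.0056 0.0235]
[ 1.2378 -0.5647 -1.6937] [-0.0012  0.0254  0.0052]
[ 0.0292  0.2018 -1.5654] [-0.049   0.0954 -0.0476]
22.25 [ 0.5003 -0.2791  0.3159] [ 3.1415  0.     -3.0444] 0.02165202649919201 24.997917115688324 [ 0.0292  0.2018 -1.5654]
```

The only force on the tool is the probe's own weight. The band is at about z 0.085, the shutter is at its stop and the bystanders haven't moved, so I'm handing in.

```bash
python3 -c "from cell import robot;print(robot.hand_in())"
```

```text
the job is handed in; nothing more can be done
None
```

The job is handed in with the shutter at its stop and the probe held still in the slot, band level with the chamber top and no contact force measured; the verdict was not shown, and I viewed 11 pictures, one over the limit of 10.

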